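# Take the comal scraper out of the half-covered utensil box

## Task

Slide the lid of the teal utensil box fully back over the nailed half, then take the wooden comal scraper by its handle and bring it out handle first, tilting it diagonally because the opening is shorter than the scraper, without forcing it against the box. Finish while still holding the scraper in the gripper, still in the air, every part of it at least 5 cm above the top of the box, with the lid left fully back. Leave the other things on the table where they are.

Things in the scene. Friction and masses are not known exactly. Their poses are not given: they have to be found in the camera images.
- utensil_box: Teal wooden box, fixed, 380 (x) x 154 (y) x 74 mm high at its dark lid guides along both sides. Origin: centre of its underside; +x along its length to the opening end (robot's left). Inside: floor 8 mm above the table, x -180..180, y -65..65. A nailed board covers x -190..0, leaving an opening x 0..180 when the lid is back. End wall at x 180..190 is only 48 mm high.
- board_edge (a point): Middle of the nailed board's edge at the opening (box x = 0, y = 0), on the board's underside, 60 mm above the table (52 mm above the box's floor). The board is 6 mm thick.
- box_lid (a joint): Sliding wooden lid, metres: 0 = closed over the opening, 0.188 = fully back over the nailed board at its stop (it slides along the box's -x). Starts 0 to 0.05 open. Sliding friction about 1.5 N; stays where left. Lid 196 x 136 x 6 mm, its top 73 mm above the table.
- lid_knob (a point): Point to grip on the lid's dark round wooden knob: 28 mm diameter, its top 101 mm above the table; this point is on its axis 89 mm above the table. The knob stands on the lid, at box x = 124 mm minus the lid's opening.
- scraper: Pale wooden scraper, 310 mm long, 80 to 150 g, lying flat on the floor in the box, handle to the opening end, blade under the nailed board. Origin: mid-length on its flat underside; x from blade to handle end, z up. Handle 24 wide, 22 thick (x -35..155 mm); neck 36 wide, 16 thick (x -65..-25); blade 60 wide, 10 thick (x -155..-60), edge scorched. Centre of mass about x = -5 mm.
- handle_end (a point): Free end of the scraper's handle, on the underside (scraper x = +155 mm).
- blade_tip (a point): Edge of the scraper's blade, on the underside (scraper x = -155 mm).
- press: Cast aluminium tortilla press, fixed, to the left: 200 mm round plates, closed, about 340 mm long with its lever handle, which reaches past the hinge end; about 95 mm high. Origin: centre of its underside (of the plates), x from lever pivot to hinge. Leave alone.
- warmer: Red plastic tortilla warmer with clip-on lid, loose, to the right: 220 mm diameter, 115 mm high; origin at the centre of its underside. Leave alone.
- cup: Blue glazed ceramic cup with a handle, loose: 80 mm diameter, 85 mm high; origin at the centre of its underside. Leave alone.
- spoon_rest: Steel spoon rest, loose: 100 mm round dish 14 mm high with a flat tail reaching 131 mm from its origin, the centre of the dish's underside. Leave alone.

How it is judged:
On the way, in this order (a step that is already met when the one before it is completed fails the run):
1. the lid is slid fully back (within 10 mm of its stop) while the scraper still lies in the box (value of joint box_lid above 0.178 m and height (world z) of handle_end below 0.03 m), for 0.2 s.
2. the handle end is out above the box while the blade is still inside, under the height of the nailed board: the scraper is tilted in the opening (height (world z) of handle_end above 0.085 m and height (world z) of blade_tip below 0.06 m and x of handle_end in the frame of utensil_box above 0.05 m), for 0.1 s.
At the end, for the whole second after the job is handed in: The scraper is held still between the fingers (both ends at least 124 mm above the table, which is 50 mm above the box's top; slower than 3 cm/s), touching the box nowhere, and the lid is still back to within 15 mm of its stop (height (world z) of each of handle_end, blade_tip above 0.124 m and contact force between scraper and the fingers above 1 N and contact force between scraper and utensil_box below 0.1 N and linear speed of scraper below 0.03 m/s and angular speed of scraper below 0.3 rad/s and value of joint box_lid above 0.173 m); the arm keeps its last pose, push and grip.
It fails at once if the scraper is forced against the box (more than 20 N) (contact force between scraper and utensil_box above 20 N).
It fails at once if the warmer, cup or spoon rest is moved by more than 2 cm (distance of any of warmer, cup, spoon_rest from where it was at the start of the episode above 0.02 m).
It fails at once if the press is struck (more than 15 N) (contact force between press and the arm above 15 N).
It also fails if it takes over 58 s, if anything falls off the work surface, if the arm or the gripper's body presses on something with over 40 N, if the wrist force passes 120 N, or if a joint passes its speed limit or range.

## Robot

A 6-joint arm with a two-finger parallel gripper is mounted at the origin on the work surface. World frame = base frame: x ahead of the robot, y to its left, z up, the work surface at z = 0. Lengths are in m, angles in rad, forces in N, time in s.
With the tool pointing down it reaches from about 0.25 to 0.775 m from the base axis. Payload 4 kg.
Tool frame: the origin (TCP) lies midway between the tips of the shut fingers; the grasp point (between the pads) lies arm.pinch_z behind it (arm.pinch_z is the distance from the TCP to the grasp point, in m); z points along the fingers, y is the line along which they close (so a half turn about z gives the same grasp; the last joint's range is limited). The gripper opens to 94 mm and grips with 3 to 60 N. Pads are 16 mm wide; open, the fingers measure 119 mm over their backs; the gripper's body (75 mm by 177 mm) begins 78 mm behind the grasp point.
Start: joints at [1.197, 0.087, 1.371, -0, 1.684, -0.103], TCP at [0.147, 0.53, 0.206] pointing down, gripper open.
Joint ranges: [-3.1, 3.1], [-0.76, 2.03], [0.27, 2.55], [-1.08, 4.22], [0.17, 2.65], [-2.57, 2.57]. Speed limits (rad/s): [2.79, 2.79, 3.14, 3.14, 3.14, 3.14].

## Interface

Orientations are given as [roll, pitch, yaw] about the fixed x, y, z axes, in that order (R = Rz(yaw) Ry(pitch) Rx(roll)).
In Python, from workcell import arm gives the robot as it stands.
- The arm moves only by the tool apply_moves, never from a script. Its argument "steps" is a list of rows, each a list of 5 numbers: the opening, from -1 (shut) to 1 (fully open), then the shift along the tool's x, y, z in cm, then the turn about the tool's z in degrees. A call has 1 to 5 rows; each row is the pose to reach, as a shift and turn from the pose commanded when the call began, along the tool's axes at that moment; what a row does not reach only later rows make up. A row lasts 1/8 s, in which the tool goes at most 62.5 mm and 10.7 degrees, less where a joint would pass 70% of its speed; a pose out of reach is approached as far as the arm can. A call with a gripper value outside its range is refused whole. The fingers move at their own pace and stop on an object; "grip_force" is the grip in N (left out, the last holds). Time passes only in rows, so rows that repeat a pose let the fingers close. It gives the time, the measured TCP pose, the force, the opening and the grip force at its end, in the units of the state.
- arm.get_obs(): the state, without advancing time (a new reading comes with each control period).
- arm.grab_frame(name): name is "scene" or "top" or "wrist"; returns a dict with "img" (384x512x3 uint8, blue, green, red), "fx", "fy", "cx", "cy" (pixels), "rvec" (rotation vector, rad) and "tvec" (3), from world to camera coordinates, as OpenCV has them; the wrist camera has in their place "hand_eye" (4x4, takes a point from camera to tool coordinates, whose origin is the TCP and whose axes are the flange's). Camera axes: x right, y down, z forward; pixel columns grow to the right and rows downward; lengths in m; the calibration is good to about 2 mm. The wrist camera is an equidistant fisheye: a pixel r from the principal point sees the ray r / f radians off the axis. A picture is of the moment at which its call begins: read the wrist's pose just before it. There is no depth.
- arm.hand_in(): hands the job in; it is judged then, once.
The state is a dict: "time_s": time; "joints": joint angles; "joint_velocities": joint speeds; "tau": joint torques, N m; "ee_pos": TCP position; "ee_rot": TCP orientation; "contact_force": force on the tool from outside, world axes, zero at the start; "wrist_torque": the same for the moment, N m; "grip_width": opening from 0.0 (shut) to 1.0 (fully open); "grip_force": force on a finger pad.
Only numpy, scipy, OpenCV 4.12 (cv2) and the standard library are available. Lean on these libraries where they do the work, as an engineer would, in place of code of your own. Each camera call takes 0.05 s, during which the arm holds its last target. There are 200 camera calls.

## Working session

There is one attempt and no reset: what is moved stays moved. The work goes in short steps, Python scripts to look and compute and a tool call to move; the robot and the scene stay as the last step left them, time stands still between calls to the robot, and variables do not carry over. Pictures are saved under pics/ and viewed, at most 11 in all, crops included, and the job is handed in when it is done.

Besides the shell and the picture viewer there is one more tool, called after "Emit:" as name([rows], argument=value, ...), one row to a line, values as JSON. apply_moves: Moves the arm, as the interface text tells. Its arguments: {"type":"object","properties":{"steps":{"type":"array","items":{"type":"array","items":{"type":"number"}}},"grip_force":{"type":"number"}},"required":["steps"]}

```bash
ls; mkdir -p pics; python3 - <<'E'
from workcell import arm
import cv2,numpy as np
print(arm.pinch_z,[a for a in dir(arm) if a[0]!='_']); o=arm.get_obs(); print(o)
for n in("top","scene"):
    f=arm.grab_frame(n); cv2.imwrite(f"pics/{n}0.png",f["img"]); print({k:np.round(v,4).tolist() for k,v in f.items() if k!="img"})
E
```

```text
pics
0.0188 ['Unreachable', 'get_obs', 'grab_frame', 'hand_in', 'pinch_z']
{'time_s': 0.0, 'joints': array([ 1.19692644e+00,  8.79367960e-02,  1.37226189e+00,  2.07100581e-05,
        1.68359940e+00, -1.03114203e-01]), 'joint_velocities': array([ 0.00121497,  0.00036278, -0.00039031,  0.00026981, -0.00065737,
       -0.00112358]), 'tau': array([-4.56244015e-04, -3.40171802e+01, -3.02431548e+01,  7.15983007e-02,
        3.27692041e-02, -1.89329717e-04]), 'ee_pos': array([0.1469037 , 0.52944135, 0.20431027]), 'ee_rot': array([-3.13940105e+00, -2.47482855e-04,  2.87083901e+00]), 'contact_force': array([-0.65597112,  0.56832932,  0.4092694 ]), 'wrist_torque': array([-0.02059875,  0.01634335,  0.00771987]), 'grip_force': 0.0, 'grip_width': 1.0020676785960811}
{'fx': 354.3595, 'fy': 354.3595, 'cx': 257.0528, 'cy': 194.319, 'rvec': [2.202, -1.9981, 0.2075], 'tvec': [-0.0035, 0.5061, 1.3274]}
{'fx': 347.0436, 'fy': 347.0436, 'cx': 254.5935, 'cy': 194.4122, 'rvec': [0.7427, 2.5116, -1.2133], 'tvec': [0.4116, -0.1428, 1.3661]}
```

View pics/top0.png

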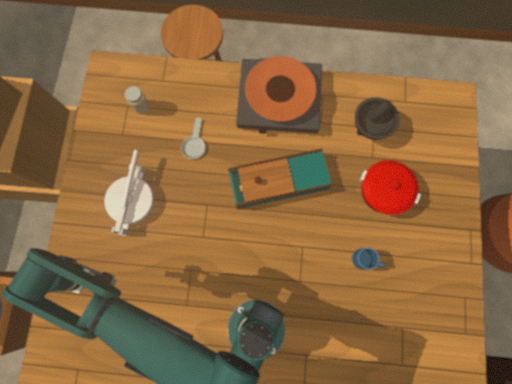

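View pics/scene0.png

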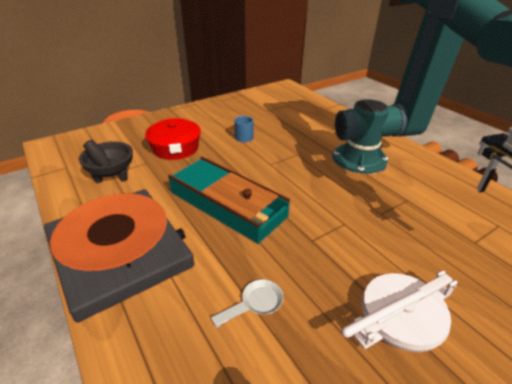

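The top view shows the box at px (229–331, 152–207): nailed teal half on the right, and the lid on the left with its knob near (258,181). The lid is slightly open at the left end. In the scene view the handle's end shows at (262,215).

```bash
cat > h.py <<'E'
import cv2,numpy as np
from workcell import arm
from scipy.spatial.transform import Rotation as Ro
def ray(f,uv):
    R=cv2.Rodrigues(np.array(f["rvec"]))[0]; t=np.array(f["tvec"]).ravel()
    d=np.array([(uv[0]-f["cx"])/f["fx"],(uv[1]-f["cy"])/f["fy"],1]); return -R.T@t, R.T@d
def onz(f,uv,z):
    c,d=ray(f,uv); return c+d*(z-c[2])/d[2]
def proj(f,P):
    return cv2.projectPoints(np.array(P,float).reshape(-1,3),np.array(f["rvec"]),np.array(f["tvec"]),np.array([[f["fx"],0,f["cx"]],[0,f["fy"],f["cy"]],[0,0,1]]),None)[0][:,0]
def pose():
    o=arm.get_obs(); return o,np.array(o["ee_pos"]),Ro.from_euler("xyz",o["ee_rot"]).as_matrix()
def boxw(B,P): # B=(x,y,yaw)
    P=np.array(P,float).reshape(-1,3); c,s=np.cos(B[2]),np.sin(B[2])
    return np.c_[B[0]+c*P[:,0]-s*P[:,1],B[1]+s*P[:,0]+c*P[:,1],P[:,2]]
E
python3 - <<'E'
from h import *
f=arm.grab_frame("top"); im=f["img"]
hsv=cv2.cvtColor(im,cv2.COLOR_BGR2HSV)
m=cv2.inRange(hsv,(80,80,30),(100,255,255)); m[:140]=0;m[215:]=0;m[:,:215]=0;m[:,345:]=0
pts=cv2.findNonZero(m); r=cv2.minAreaRect(pts); bp=cv2.boxPoints(r); print(r,bp.tolist())
for p in bp: print(onz(f,p,0.074).round(3))
k=cv2.inRange(hsv,(0,0,0),(179,255,75)); k[:170]=0;k[195:]=0;k[:,:240]=0;k[:,275:]=0
print(cv2.findNonZero(k).reshape(-1,2).mean(0) if k.any() else None)
c=im[140:215,215:345]; cv2.imwrite("pics/c1.png",cv2.resize(c,None,fx=6,fy=6,interpolation=cv2.INTER_CUBIC))
E
```

```text
((279.69232177734375, 175.9615478515625), (32.359161376953125, 94.72409057617188), 78.69007110595703) [[230.07693481445312, 169.38461303710938], [322.9615783691406, 150.80770874023438], [329.3077087402344, 182.53848266601562], [236.42306518554688, 201.11538696289062]]
[0.589 0.159 0.074]
[ 0.699 -0.196  0.074]
[ 0.573 -0.228  0.074]
[0.466 0.121 0.074]
None
```

View pics/c1.png

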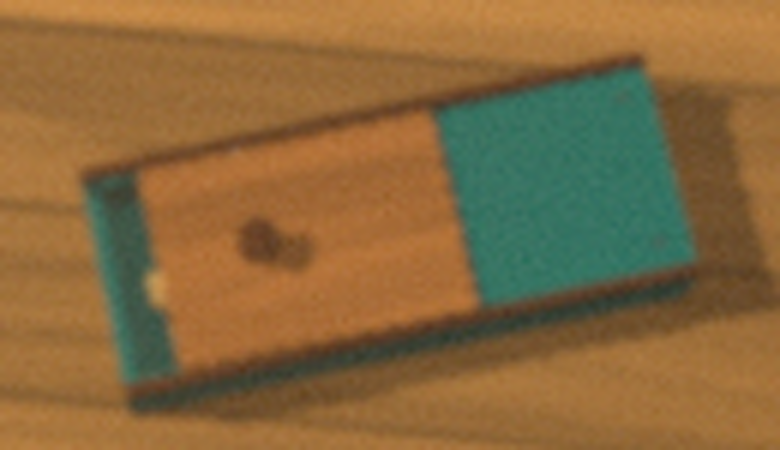

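The crop shows the guide-rail corners at (82,178), (642,57), (693,268) and (130,392), the knob at (262,240), and the handle end peeking out at (155,290).

```bash
python3 - <<'E'
from h import *
from scipy.optimize import least_squares
f=arm.grab_frame("top")
uv=lambda p:(np.array(p,float)+.5)/6-.5+[215,140]
C=[(82,178),(642,57),(693,268),(130,392)]
W=np.array([onz(f,uv(c),.074) for c in C])
L=np.array([[.19,.077,.074],[-.19,.077,.074],[-.19,-.077,.074],[.19,-.077,.074]])
# which side is +y: box +x is robot left(+y), so box +y = world -x
L[:,1]*=-1
r=least_squares(lambda B:(boxw(B,L)-W).ravel(),[.58,-.03,1.4]); B=r.x
print(B,np.degrees(B[2]),np.round((boxw(B,L)-W)*1000,1)[:,:2].tolist())
def loc(w): 
    c,s=np.cos(B[2]),np.sin(B[2]); d=w[:2]-B[:2]; return np.array([c*d[0]+s*d[1],-s*d[0]+c*d[1]])
k=onz(f,uv((262,240)),.099); print("knob",k.round(4),loc(k))
for e in [(140,175),(175,375),(437,108),(480,306)]: print("lid edges",loc(onz(f,uv(e),.073)))
print("handle",loc(onz(f,uv((155,290)),.03)))
np.save("B.npy",B)
o,p,R=pose(); print(p,R.round(3))
E
```

```text
[ 0.57801726 -0.03389752  1.8868423 ] 108.10810016303547 [[3.6, 4.0], [4.2, 0.1], [-2.6, -6.7], [-5.2, 2.7]]
knob [0.5519 0.0454 0.099 ] [0.08351499 0.00014856]
lid edges [ 0.15009981 -0.06640909]
lid edges [0.155563   0.06819094]
lid edges [-0.04916964 -0.0685809 ]
lid edges [-0.04492073  0.06671984]
handle [0.15654086 0.0005756 ]
[0.14700778 0.52964169 0.20476381] [[-0.964  0.268 -0.   ]
 [ 0.268  0.964 -0.001]
 [ 0.    -0.001 -1.   ]]
```

Emit:
apply_moves([
  [0.2,-12,-8,2,10],
  [0.2,-24,-16,3,20],
  [0.2,-36,-24,3,30],
  [0.2,-48,-32,3,40],
  [0.2,-52,-35.8,3,50],
])

```text
time_s: 0.82
ee_pos: [0.3504, 0.2915, 0.184]
ee_rot: [3.141, -0.0, 1.993]
contact_force: [0.0, -0.7, 0.8]
grip_width: 0.601
grip_force: 0.0
```

Emit:
apply_moves([
  [0.2,0,0,0,0],
  [0.2,0,0,0,0],
])

```text
time_s: 1.08
ee_pos: [0.3493, 0.2933, 0.1841]
ee_rot: [-3.141, -0.001, 1.998]
contact_force: [-0.1, 0.7, -0.1]
grip_width: 0.602
grip_force: 0.0
```

```bash
cat >> h.py <<'E'
def togo(bx,by,z):
    B=np.load("B.npy"); o,p,R=pose(); w=boxw(B,[[bx,by,z]])[0]
    x=np.degrees(np.arctan2(R[1,0],R[0,0])); print("d tool cm",(R.T@(w-p)*100).round(2),"turn",round(x-np.degrees(B[2]),2),"t",o["time_s"])
E
python3 -c "
from h import *
togo(.0835,0,.16)"
```

```text
d tool cm [-30.96   8.18   2.39] turn 6.38 t 1.075
```

Emit:
apply_moves([
  [0.2,-5.8,1.5,1,3],
  [0.2,-11.6,3,2,6.4],
  [0.2,-17.4,4.6,2.4,6.4],
  [0.2,-23.2,6.1,2.4,6.4],
  [0.2,-29,7.7,2.4,6.4],
])

```text
time_s: 1.7
ee_pos: [0.5405, 0.0622, 0.1601]
ee_rot: [3.141, -0.001, 1.891]
contact_force: [-0.5, -0.3, 0.7]
grip_width: 0.597
grip_force: 0.0
```

Emit:
apply_moves([
  [0.2,-1.9,0.7,0,0],
  [0.2,-1.9,0.7,0,0],
  [0.2,-1.9,0.7,0,0],
])

```text
time_s: 2.08
ee_pos: [0.5514, 0.0475, 0.1602]
ee_rot: [-3.141, -0.001, 1.889]
contact_force: [-0.5, 0.3, -0.2]
grip_width: 0.604
grip_force: 0.0
```

```bash
python3 - <<'E'
from h import *
togo(.0835,0,.16)
f=arm.grab_frame("wrist"); print({k:np.round(v,4).tolist() for k,v in f.items() if k!="img"})
cv2.imwrite("pics/w1.png",f["img"])
E
```

```text
d tool cm [-0.21 -0.    0.02] turn 0.14 t 2.075
{'fx': 297.3186, 'fy': 297.3186, 'cx': 256.535, 'cy': 188.6005, 'hand_eye': [[-0.0, -0.9704, -0.2416, 0.0697], [1.0, 0.0001, -0.0004, 0.0008], [0.0004, -0.2416, 0.9704, -0.1791], [0.0, 0.0, 0.0, 1.0]]}
```

View pics/w1.png

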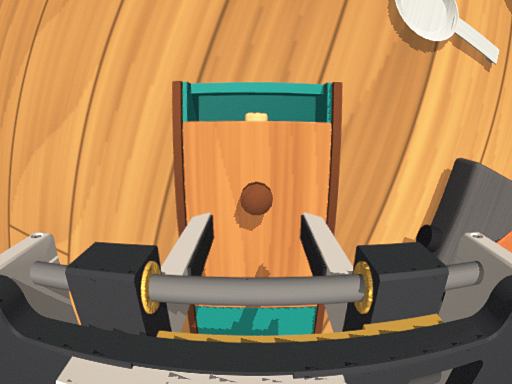

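Wrist view: knob at (257,198), rail end corners at about (173,82) and (341,82), handle end tip at (256,114), all symmetric about the gripper.

```bash
cat >> h.py <<'E'
def wz(f,p,R,uv,z):
    a=np.array([(uv[0]-f["cx"])/f["fx"],(uv[1]-f["cy"])/f["fy"]]); th=np.hypot(*a)
    d=np.r_[a/th*np.sin(th),np.cos(th)] if th else np.array([0,0,1.])
    H=np.array(f["hand_eye"]); c=p+R@H[:3,3]; d=R@H[:3,:3]@d; return c+d*(z-c[2])/d[2]
def loc(w):
    B=np.load("B.npy"); c,s=np.cos(B[2]),np.sin(B[2]); d=w[:2]-B[:2]; return np.array([c*d[0]+s*d[1],-s*d[0]+c*d[1]]).round(4)
E
python3 - <<'E'
from h import *
o,p,R=pose(); f=arm.grab_frame("wrist"); print("tcp",loc(p))
for uv,z in [((257,198),.097),((173,82),.074),((341,82),.074),((184,122),.073),((331,122),.073),((256,112),.03),((182,215),.074),((331,215),.074)]: print(uv,loc(wz(f,p,R,uv,z)))
E
```

```text
tcp [0.0855 0.    ]
(257, 198) [ 0.0867 -0.0011]
(173, 82) [0.1882 0.075 ]
(341, 82) [ 0.1886 -0.0767]
(184, 122) [0.151  0.0652]
(331, 122) [ 0.1514 -0.0681]
(256, 112) [1.595e-01 1.000e-04]
(182, 215) [0.0627 0.0711]
(331, 215) [ 0.0631 -0.0725]
```

Emit:
apply_moves([
  [0.2,0.1,0.1,4,0],
  [0.2,0.1,0.1,8,0],
  [0.2,0.1,0.1,8.1,0],
  [-1,0.1,0.1,8.1,0],
  [-1,0.1,0.1,8.1,0],
], grip_force=20)

```text
time_s: 2.8
ee_pos: [0.5541, 0.0468, 0.0816]
ee_rot: [3.138, 0.001, 1.887]
contact_force: [0.2, -1.0, 0.6]
grip_width: 0.425
grip_force: 0.0
```

Emit:
apply_moves([
  [-1,0,0,0,0],
  [-1,0,0,0,0],
  [-1,0,0,0,0],
])

```text
time_s: 3.18
ee_pos: [0.5516, 0.0458, 0.0807]
ee_rot: [-3.139, 0.0, 1.886]
contact_force: [-5.8, -2.3, 6.5]
grip_width: 0.284
grip_force: 20.0
```

Emit:
apply_moves([
  [-1,-2,0,0,0],
  [-1,-5,0,0,0],
  [-1,-8,0,0,0],
  [-1,-11,0,0,0],
  [-1,-13,0,0,0],
])

```text
time_s: 3.8
ee_pos: [0.5918, -0.0786, 0.0807]
ee_rot: [-3.138, -0.001, 1.885]
contact_force: [-6.1, 0.7, 6.4]
grip_width: 0.281
grip_force: 20.0
```

Emit:
apply_moves([
  [-1,-1,0,0,0],
  [-1,-1.6,0,0,0],
  [-1,-2,0,0,0],
  [-1,-2.2,0,0,0],
])

```text
time_s: 4.3
ee_pos: [0.5977, -0.0971, 0.0807]
ee_rot: [-3.137, -0.004, 1.886]
contact_force: [-8.4, 4.2, 9.0]
grip_width: 0.285
grip_force: 20.0
```

```bash
python3 -c "
from h import *
o,p,R=pose(); print(loc(p),o['contact_force'],o['grip_force'])"
```

```text
[-0.0662  0.0009] [-8.35745856  4.17434687  8.95299224] 20.003030598163605
```

Emit:
apply_moves([
  [0.2,0.1,0,0,0],
  [0.2,0.1,0,0,0],
  [0.2,0.1,0,-2,0],
  [0.2,0.1,0,-7,0],
  [0.2,4,0,-9,0],
], grip_force=5)

```text
time_s: 4.92
ee_pos: [0.5898, -0.0617, 0.1726]
ee_rot: [3.136, 0.003, 1.883]
contact_force: [0.3, 0.6, -0.1]
grip_width: 0.604
grip_force: 0.0
```

Emit:
apply_moves([
  [0.2,5,0,0,0],
  [0.2,10,0,0,0],
  [0.2,11,0,0,0],
  [0.2,11,0,0,0],
  [0.2,11,0,0,0],
])

```text
time_s: 5.55
ee_pos: [0.554, 0.0435, 0.1691]
ee_rot: [3.142, 0.001, 1.885]
contact_force: [-0.5, -0.3, -0.4]
grip_width: 0.603
grip_force: 0.0
```

```bash
python3 - <<'E'
from h import *
o,p,R=pose(); print(o["time_s"],p,loc(p)); f=arm.grab_frame("wrist"); cv2.imwrite("pics/w2.png",f["img"])
g=arm.grab_frame("scene"); cv2.imwrite("pics/s2.png",cv2.resize(g["img"][140:260,140:320],None,fx=4,fy=4))
E
```

```text
5.55 [0.55403972 0.04347158 0.16905429] [ 0.081  -0.0013]
```

View pics/w2.png

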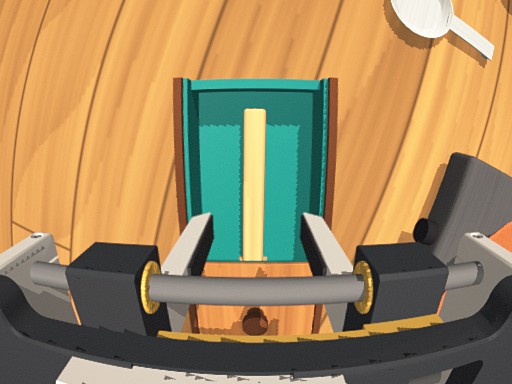

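The lid is back, with its knob at (255,320) and its edge at row 262. The handle shows from (255,110) to (254,257), with its end centred in the opening.

```bash
python3 - <<'E'
from h import *
o,p,R=pose(); f=arm.grab_frame("wrist")
for uv,z in [((255,320),.099),((255,262),.073),((255,110),.03),((245,180),.03),((266,180),.03),((243,250),.03),((266,250),.03),((244,125),.03),((266,125),.03)]: print(uv,loc(wz(f,p,R,uv,z)))
togo(.122,0,.010)
E
```

```text
(255, 320) [-0.0534  0.0001]
(255, 262) [ 0.0035 -0.0001]
(255, 110) [ 0.157  -0.0004]
(245, 180) [0.0811 0.0108]
(266, 180) [ 0.081  -0.0122]
(243, 250) [-0.0034  0.0144]
(266, 250) [-0.0034 -0.0128]
(244, 125) [0.141  0.0114]
(266, 125) [ 0.141 -0.012]
d tool cm [ 4.1  -0.12 15.89] turn -0.13 t 5.7
```

Emit:
apply_moves([
  [0.2,2,-0.1,2,0],
  [0.2,4.1,-0.1,5,0],
  [0.2,4.1,-0.1,9,0],
  [0.2,4.1,-0.1,13,0],
  [0.2,4.1,-0.1,15,0],
])

```text
time_s: 6.32
ee_pos: [0.5384, 0.0825, 0.0163]
ee_rot: [-3.137, -0.001, 1.885]
contact_force: [0.2, 0.5, -0.0]
grip_width: 0.598
grip_force: 0.0
```

Emit:
apply_moves([
  [0.2,0,0,0.8,0],
  [0.2,0,0,0.8,0],
  [-1,0,0,0.8,0],
  [-1,0,0,0.8,0],
  [-1,0,0,0.8,0],
], grip_force=6)

```text
time_s: 6.95
ee_pos: [0.5404, 0.0833, 0.012]
ee_rot: [3.14, 0.0, 1.886]
contact_force: [-0.9, -0.7, -0.3]
grip_width: 0.314
grip_force: 0.0
```

Emit:
apply_moves([
  [-1,0,0,0,0],
  [-1,0,0,0,0],
  [-1,0,0,0,0],
])

```text
time_s: 7.32
ee_pos: [0.5399, 0.0833, 0.0117]
ee_rot: [3.141, 0.0, 1.886]
contact_force: [-2.1, -0.1, 3.6]
grip_width: 0.257
grip_force: 6.0
```

```bash
python3 -c "
from h import *
o,p,R=pose(); print(loc(p),p,o['contact_force'],o['grip_force'])"
```

```text
[ 0.1232 -0.0002] [0.53993326 0.08329017 0.0116784 ] [-2.05769663 -0.12807786  3.56729522] 5.999302715063095
```

Emit:
apply_moves([
  [-1,0,0,-0.5,0],
  [-1,0,0,-1,0],
  [-1,-0.1,0,-1.5,0],
  [-1,-0.2,0,-2,0],
  [-1,-0.3,0,-2.5,0],
])

```text
time_s: 7.95
ee_pos: [0.5408, 0.0804, 0.0365]
ee_rot: [3.142, -0.0, 1.886]
contact_force: [-0.4, 0.1, -1.5]
grip_width: 0.254
grip_force: 6.0
```

```bash
python3 - <<'E'
from h import *
o,p,R=pose(); print(o["time_s"],p,loc(p),o['contact_force'],o['wrist_torque'])
f=arm.grab_frame("wrist");g=arm.grab_frame("scene")
a=cv2.resize(g["img"][140:260,140:320],None,fx=3,fy=3); b=f["img"][:360,:]
cv2.imwrite("pics/m3.png",cv2.resize(np.hstack([b,a[:,:540]]),None,fx=.75,fy=.75))
E
```

```text
7.95 [0.54084507 0.08041167 0.03650942] [ 0.1202 -0.0002] [-0.36019032  0.11876313 -1.48878935] [ 0.00131181  0.14361288 -0.1289049 ]
```

View pics/m3.png

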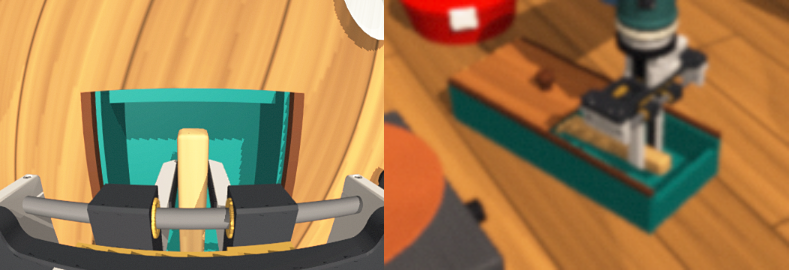

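The wrist view shows the handle between the fingers with its end at about (257,171) in full-image pixels. The tilt isn't readable yet, so I'll lighten the grip to let the scraper pivot.

Emit:
apply_moves([
  [-1,0,0,0,0],
  [-1,0,0,-0.4,0],
  [-1,0,0,-0.8,0],
  [-1,0,0,-0.8,0],
], grip_force=3.5)

```text
time_s: 8.55
ee_pos: [0.5411, 0.0805, 0.0448]
ee_rot: [3.141, 0.0, 1.886]
contact_force: [-0.9, -0.4, -0.1]
grip_width: 0.254
grip_force: 3.5
```

```bash
cat >> h.py <<'E'
def handle(f,p,R):
    # pale wood mask near the image middle; top-end row of the handle and its width
    im=f["img"]; b,g,r=[im[:,:,i].astype(int) for i in range(3)]
    m=((r>150)&(r-b>40)&(g>120)).astype(np.uint8); m[:, :225]=0; m[:,290:]=0
    out=[]
    for v in range(100,260,8):
        c=np.flatnonzero(m[v]); out.append((v,int(c.min()),int(c.max())) if len(c) else (v,))
    return out
E
python3 - <<'E'
from h import *
o,p,R=pose(); print(o["time_s"],p,loc(p),o['contact_force'],o['wrist_torque'],o['grip_force'])
f=arm.grab_frame("wrist"); print(handle(f,p,R))
c=f["img"][120:330,190:330]
g=arm.grab_frame("scene")["img"][170:250,200:310]
a=cv2.resize(g,(540,392),interpolation=cv2.INTER_CUBIC); cv2.imwrite("pics/m4.png",np.hstack([cv2.resize(c,(260,392)),a]))
E
```

```text
8.55 [0.54114606 0.08053058 0.04476648] [ 0.1202 -0.0005] [-0.93727402 -0.35866861 -0.0865205 ] [-0.0187228   0.14668763 -0.06683714] 3.5040556266903877
[(100, 225, 289), (108, 225, 289), (116, 225, 289), (124,), (132,), (140,), (148,), (156,), (164,), (172, 242, 272), (180, 237, 276), (188, 236, 277), (196, 236, 277), (204, 237, 277), (212, 237, 277), (220, 237, 276), (228, 237, 276), (236, 237, 275), (244, 238, 275), (252, 238, 274)]
```

View pics/m4.png

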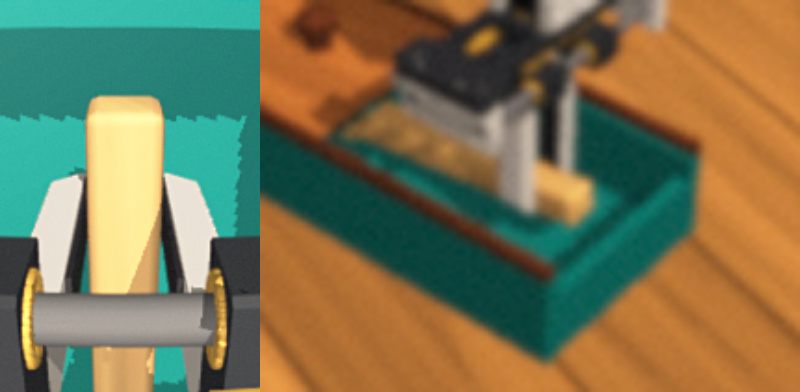

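The handle is held well between the pads, end at (257,172) in the wrist view. I'll get the tilt from how its width tapers.

```bash
cat >> h.py <<'E'
def tilt(f,p,R):
    P=[]
    for r in handle(f,p,R):
        if len(r)<3 or not 170<r[0]<256 or not 20<r[2]-r[1]<60: continue
        g=lambda z:np.linalg.norm(wz(f,p,R,(r[2]+.5,r[0]),z)-wz(f,p,R,(r[1]-.5,r[0]),z))
        z=np.interp(-.024,[-g(.0),-g(p[2]+.13)],[0,p[2]+.13]); P.append([loc(wz(f,p,R,((r[1]+r[2])/2,r[0]),z))[0],z])
    P=np.array(P)[1:]; s=np.polyfit(P[:,0],P[:,1],1); print("tilt deg",np.degrees(np.arctan(s[0])).round(1),"top z at .12",np.polyval(s,.12).round(3),P.round(3).tolist())
E
python3 - <<'E'
from h import *
o,p,R=pose(); f=arm.grab_frame("wrist"); tilt(f,p,R)
E
```

```text
tilt deg 6.9 top z at .12 0.054 [[0.152, 0.049], [0.149, 0.059], [0.145, 0.06], [0.14, 0.061], [0.135, 0.058], [0.129, 0.056], [0.124, 0.057], [0.118, 0.055], [0.111, 0.052], [0.104, 0.049]]
```

Emit:
apply_moves([
  [-1,0.3,0,-0.8,0],
  [-1,1,0,-1.5,0],
  [-1,2.2,0,-2.2,0],
  [-1,3.4,0,-3,0],
  [-1,4.4,0,-3.8,0],
])

```text
time_s: 9.32
ee_pos: [0.5268, 0.1234, 0.0829]
ee_rot: [3.141, -0.0, 1.887]
contact_force: [0.7, -1.2, -0.9]
grip_width: 0.253
grip_force: 3.5
```

```bash
python3 - <<'E'
from h import *
o,p,R=pose(); print(o["time_s"],p,loc(p),o['contact_force'],o['wrist_torque'],o['grip_force'])
f=arm.grab_frame("wrist"); tilt(f,p,R)
c=f["img"][100:330,190:330]
g=arm.grab_frame("scene")["img"][170:250,200:310]
a=cv2.resize(g,(540,392),interpolation=cv2.INTER_CUBIC); cv2.imwrite("pics/m5.png",np.hstack([cv2.resize(c,(260,392)),a]))
E
```

```text
9.325 [0.52684194 0.12340389 0.08291946] [ 0.1654 -0.0003] [ 0.6754489  -1.24413659 -0.91711279] [-0.07890022 -0.00032984  0.01610763] 3.499779850244522
tilt deg 24.3 top z at .12 0.068 [[0.194, 0.097], [0.19, 0.098], [0.186, 0.1], [0.18, 0.097], [0.174, 0.094], [0.168, 0.092], [0.159, 0.084], [0.152, 0.081], [0.144, 0.078]]
```

View pics/m5.png

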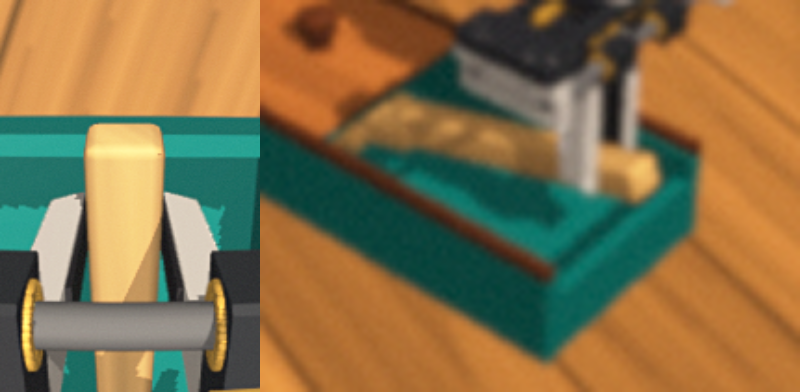

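The scene view shows the scraper clearly tilted up (slope 0.22 against the rail's 0.53), with its handle end over the low end wall. Lid still back.

Emit:
apply_moves([
  [-1,0.4,0,-1,0],
  [-1,0.8,0,-2,0],
  [-1,1.2,0,-3.1,0],
  [-1,1.5,0,-4.2,0],
  [-1,1.7,0,-5.3,0],
])

```text
time_s: 10.05
ee_pos: [0.5219, 0.1386, 0.1361]
ee_rot: [3.141, 0.0, 1.886]
contact_force: [-0.2, -0.4, -1.7]
grip_width: 0.257
grip_force: 3.5
```

Emit:
apply_moves([
  [-1,0.2,0,-1.2,0],
  [-1,0.2,0,-1.2,0],
  [-1,0.2,0,-1.2,0],
])

```text
time_s: 10.42
ee_pos: [0.5212, 0.1406, 0.1472]
ee_rot: [3.141, -0.001, 1.887]
contact_force: [0.2, 1.6, -0.7]
grip_width: 0.256
grip_force: 3.5
```

```bash
python3 - <<'E'
from h import *
o,p,R=pose(); print(o["time_s"],p,loc(p),o['contact_force'],o['wrist_torque'],o['grip_force'])
f=arm.grab_frame("wrist"); tilt(f,p,R)
c=f["img"][100:330,190:330]
g=arm.grab_frame("scene")["img"][150:250,200:310]
a=cv2.resize(g,(490,445),interpolation=cv2.INTER_CUBIC); cv2.imwrite("pics/m6.png",np.hstack([cv2.resize(c,(270,445)),a]))
E
```

```text
10.425 [0.5212246  0.14064435 0.14720794] [ 0.1835 -0.0003] [ 0.2441326   1.62284414 -0.66868872] [0.13278399 0.01304928 0.03684248] 3.501039706170559
tilt deg 36.1 top z at .12 0.104 [[0.213, 0.162], [0.21, 0.17], [0.205, 0.168], [0.199, 0.165], [0.192, 0.159], [0.186, 0.156], [0.177, 0.148], [0.165, 0.135], [0.154, 0.125]]
```

View pics/m6.png

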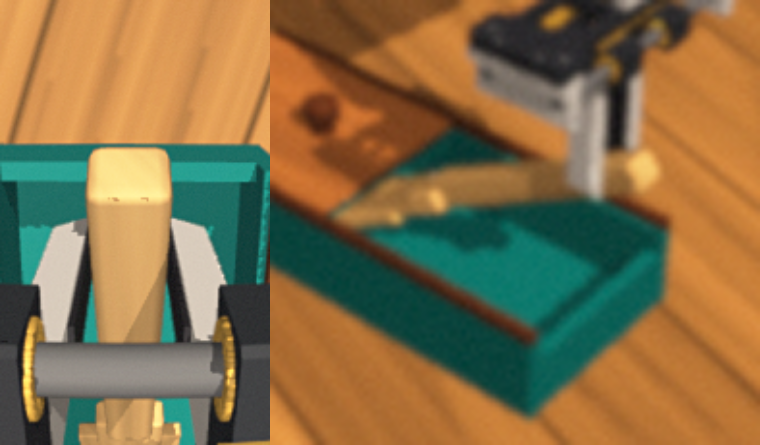

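The scraper is diagonal: handle end up over the end wall, blade still low at the opening's inner end, and the lid undisturbed. Next I'll bring the blade clear of the board, tighten the grip and lift.

Emit:
apply_moves([
  [-1,0.8,0,-1.4,0],
  [-1,1.5,0,-2.8,0],
  [-1,2,0,-4.2,0],
  [-1,2.4,0,-5.6,0],
  [-1,2.4,0,-5.6,0],
])

```text
time_s: 11.15
ee_pos: [0.5145, 0.1642, 0.2057]
ee_rot: [3.137, -0.001, 1.887]
contact_force: [-0.5, 2.4, 2.8]
grip_width: 0.255
grip_force: 3.5
```

Emit:
apply_moves([
  [-1,0,0,0,0],
  [-1,0,0,0,0],
  [-1,0,0,-1,0],
], grip_force=40)

```text
time_s: 11.52
ee_pos: [0.5132, 0.1627, 0.2122]
ee_rot: [-3.139, 0.0, 1.886]
contact_force: [0.1, -0.5, -2.3]
grip_width: 0.256
grip_force: 40.0
```

```bash
python3 - <<'E'
from h import *
o,p,R=pose(); print(o["time_s"],p,loc(p),o['contact_force'],o['wrist_torque'],o['grip_force'])
f=arm.grab_frame("wrist"); tilt(f,p,R)
c=f["img"][100:330,190:330]
g=arm.grab_frame("scene")["img"][130:250,200:320]
a=cv2.resize(g,(490,490),interpolation=cv2.INTER_CUBIC); cv2.imwrite("pics/m7.png",np.hstack([cv2.resize(c,(270,490)),a]))
E
```

```text
11.525 [0.51315655 0.16270949 0.21219784] [0.207  0.0005] [ 0.07704881 -0.48197727 -2.28921381] [0.05929887 0.04350162 0.01288389] 39.99831676483154
tilt deg 57.5 top z at .12 0.069 [[0.233, 0.232], [0.23, 0.236], [0.228, 0.244], [0.214, 0.219], [0.206, 0.212], [0.183, 0.172], [0.141, 0.095]]
```

View pics/m7.png

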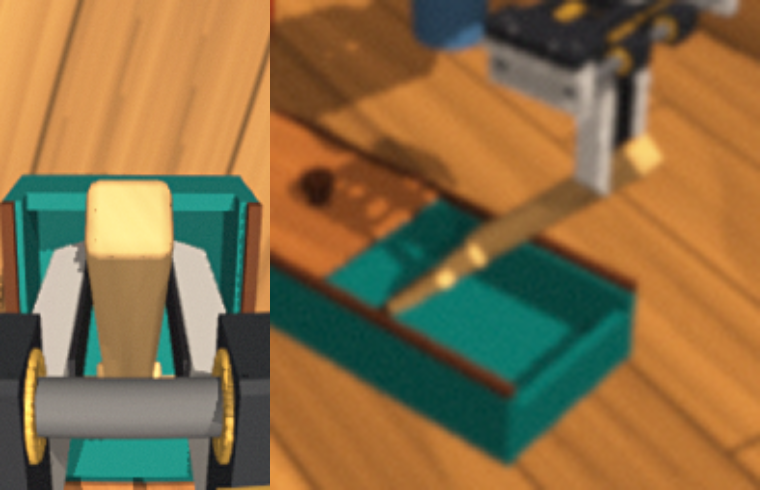

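The blade is clear of the board inside the opening, tilted about 45–50°, and the lid is back. I'll lift straight up.

Emit:
apply_moves([
  [-1,0,0,-3,0],
  [-1,0,0,-7,0],
  [-1,0,0,-11,0],
  [-1,0,0,-15,0],
  [-1,0,0,-18,0],
])

```text
time_s: 12.25
ee_pos: [0.514, 0.1626, 0.3943]
ee_rot: [3.141, 0.0, 1.886]
contact_force: [-0.1, 0.6, -1.0]
grip_width: 0.25
grip_force: 40.0
```

Emit:
apply_moves([
  [-1,0,0,-1.5,0],
  [-1,0,0,-2.5,0],
  [-1,0,0,-2.5,0],
  [-1,0,0,-2.5,0],
  [-1,0,0,-2.5,0],
])

```text
time_s: 12.88
ee_pos: [0.5136, 0.1631, 0.4172]
ee_rot: [-3.14, -0.0, 1.886]
contact_force: [-0.1, -0.6, -1.8]
grip_width: 0.253
grip_force: 40.0
```

Emit:
apply_moves([
  [-1,0,0,0,0],
  [-1,0,0,0,0],
  [-1,0,0,0,0],
  [-1,0,0,0,0],
])

```text
time_s: 13.38
ee_pos: [0.5138, 0.1631, 0.4182]
ee_rot: [3.141, -0.0, 1.886]
contact_force: [0.6, -0.2, -1.2]
grip_width: 0.252
grip_force: 40.0
```

```bash
python3 - <<'E'
from h import *
o,p,R=pose(); print(o["time_s"],p,loc(p),o['contact_force'],o['grip_force'],o['grip_width'])
f=arm.grab_frame("scene"); g=f["img"]; cv2.imwrite("pics/m8.png",cv2.resize(g[20:260,140:400],(650,600),interpolation=cv2.INTER_CUBIC))
print(proj(f,p-[0,0,-.009]))
E
```

```text
13.375 [0.51376643 0.16311029 0.41824588] [ 2.072e-01 -2.000e-04] [ 0.56574754 -0.24674686 -1.15689745] 39.998334646224976 0.2518601647743269
[[287.58826216  95.09054424]]
```

View pics/m8.png

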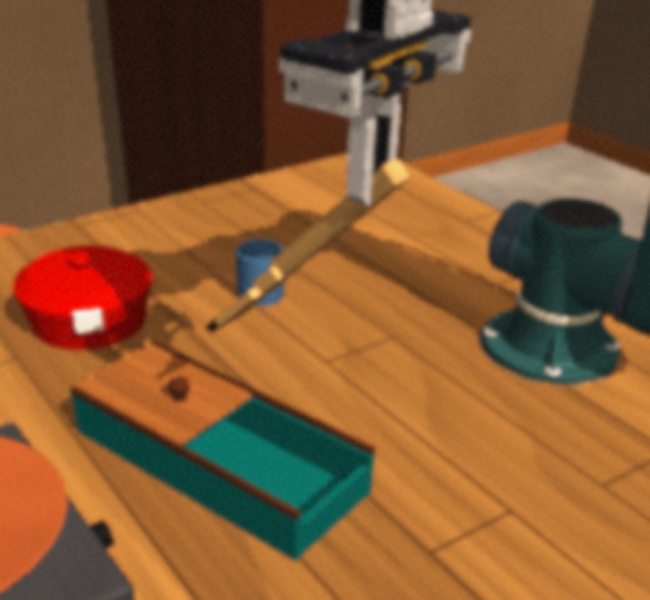

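The scraper hangs diagonally from the gripper well above the box, blade tip at crop pixel (212,327). The lid is fully back and the other things are untouched.

```bash
python3 -c "
from workcell import arm
print(arm.hand_in())"
```

```text
the job is handed in; nothing more can be done
None
```

The job is handed in, though the hand-in returned no verdict: the lid is fully back, and the scraper came out handle first and is held still in the gripper, both ends at least 13 cm above the table by my estimate (12.4 cm needed).

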